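Pack the hanging foot of the stall scale

ROBOT

A 6-joint arm with a two-finger parallel gripper is mounted at the origin on the work surface. World frame = base frame: x ahead of the robot, y to its left, z up, the work surface at z = 0. Lengths are in mm, angles in rad, forces in N, time in s.
With the tool pointing down it reaches from about 350 to 875 mm from the base axis. Payload 4.2 kg.
Tool frame: the origin (TCP) lies between the finger pads; the fingertips stand 14 mm ahead of it and the grasp point (between the pads) lies 5 mm behind it; z points along the fingers, y is the line along which they close (so a half turn about z gives the same grasp; the last joint's range is limited). The gripper opens to 85 mm and grips with 20 to 120 N. Pads are 22 mm wide; open, the fingers measure 114 mm over their backs; the gripper's body (76 mm by 85 mm) begins 54 mm behind the grasp point. The pads swing forward as they close: fully open they stand 13 mm farther back than shut.
Start: joints at [1.585, 0.385, 0.008, 0, -1.194, -0.259], TCP at [151.445, 606.353, 245.312] pointing down, gripper open.
Joint ranges: [-3.14, 3.14], [-1.21, 2.06], [-1.07, 1.41], [-3.16, 2.05], [-2.99, -0.16], [-3.1, 3.1]. Speed limits (rad/s): [2.79, 2.79, 3.14, 3.14, 3.14, 3.14].

INTERFACE

Orientations are given as a unit quaternion [x, y, z, w].
In Python, from bench import * gives the robot as it stands.
- The arm moves only by the tool carry_out, never from a script. Its argument "motion" is a list of rows, each a list of 7 numbers: the turn, a rotation vector about the tool's x, y, z in rad, then the shift along the tool's x, y, z in mm, then the opening, from -1 (shut) to 1 (fully open), so that 0 is half open. A call has 1 to 5 rows; each row is the pose to reach, as a shift and turn from the pose commanded when the call began, along the tool's axes at that moment; what a row does not reach only later rows make up. A row lasts 1/8 s, in which the tool goes at most 62.5 mm and 10.7 degrees, less where a joint would pass 70% of its speed; a pose out of reach is approached as far as the arm can. A call with a gripper value outside its range is refused whole. The fingers move at their own pace and stop on an object; the grip force is fixed at half the most. Time passes only in rows, so rows that repeat a pose let the fingers close. It gives the time, the measured TCP pose, the force, the opening and the grip force at its end, in the units of the state.
- read_state(): the state, without advancing time (a new reading comes with each control period).
- get_image(name): name is "scene" or "top" or "wrist"; returns a dict with "color" (480x640x3 uint8, blue, green, red), "mtx" (3x3 intrinsics, pixels), "position" and "orientation" of the camera in the world. Camera axes: x right, y down, z forward; pixel columns grow to the right and rows downward; lengths in mm; the calibration is good to about 2 mm. A picture is of the moment at which its call begins. There is no depth.
- job_done(): hands the job in; it is judged then, once.
The state is a dict: "clock": time; "joints": joint angles; "joint_vel": joint speeds; "joint_efforts": joint torques, N m; "position": TCP position; "ee_rot": TCP orientation; "contact_force": force on the tool from outside, world axes, zero at the start; "wrist_torque": the same for the moment, N m; "gripper_width": finger opening in mm; "grasp_force": force on a finger pad.
Only numpy, scipy, OpenCV 4.12 (cv2) and the standard library are available. Lean on these libraries where they do the work, as an engineer would, in place of code of your own. Each camera call takes 0.05 s, during which the arm holds its last target. There are 200 camera calls.

TASK

The near right foot of the counter scale has lost its rubber boot and hangs clear of the counter: find by feel which of the three black packers fits under it. Slide a packer's tongue along the counter from the scale's front straight in under the foot, gently and without forcing; if it stops at the foot it is too thick, if it slips in without drag it is too thin. Leave the one that goes in with a steady drag fully home so that the foot bears on it, leave the other two lying flat on the counter well away from the scale, and do not handle the scale itself or disturb the other goods.

Things in the scene. Friction and masses are not known exactly. Their poses are not given: they have to be found in the camera images.
- foot (a point): Point on the counter under the hanging foot, a bare steel shank 27 mm across at the near right corner of a white scale, 15 mm outside its 250 mm square housing (pan rim 93 mm high). Its underside hangs 2.3 to 7.6 mm up, not measured. x: from the scale's front to its back, the way to slide a packer in; y: scale's left; z up. Above the foot is a round ear, 32 mm wide, from 25 mm up.
- ear (a point): Top of the scale's ear straight above the hanging foot, 36 mm above the counter at the start; it rises with the foot as the scale is tipped up about its far left foot. Lifting the foot takes about 4 to 6 N; the scale does not shift on the counter. A packer that fits lifts the foot by 0 to 3 mm.
- thin_block (a point): Centre of the finger block (16 mm long in x, 30 high, centre 15 mm above its underside) of the thin black packer. A flat tongue, as wide as the block, runs 70 mm from the block's front along +x; nose 78 mm ahead of this point. Over the last 12 mm its top slopes down 2.5 mm as a lead-in. Thin: tongue 4 mm thick, 24 mm wide (y), 30 g.
- middle_block (a point): Same point and shape for the middle packer: tongue 6 mm thick, tongue and block 30 mm wide, 40 g. Fit of any packer: a right one drags steadily at about 3 to 9 N (up to 12 N while its lead-in passes the foot; more if pressed down), a loose one at under 1.5 N, one too thick by over 3 mm stops with its blunt nose against the foot.
- thick_block (a point): Same point and shape for the thick packer: tongue 8 mm thick, tongue and block 36 mm wide, 50 g. Fully home: the foot stands on the tongue's full thickness, this point about 45 mm in front of the foot's axis (block clear of the foot, nose out beyond it).
There are look-alikes about, which are no part of the job. Leave any blue or green look-alike of the part that bears thick_block alone. Leave any blue look-alike of the part that bears middle_block alone.

How it is judged:
By the outcome, as a careful person would: the job done as asked, in the order asked, and still so for the second after the job is handed in, with the robot touching nothing.
It also fails if it takes over 72 s, if anything falls off the work surface, if the arm or the gripper's body presses on something with over 40 N, if the wrist force passes 120 N, or if a joint passes its speed limit or range.

## Working session

There is one attempt and no reset: what is moved stays moved. The work goes in short steps, Python scripts to look and compute and a tool call to move; the robot and the scene stay as the last step left them, time stands still between calls to the robot, and variables do not carry over. Pictures are saved under pics/ and viewed, at most 10 in all, crops included, and the job is handed in when it is done.

Besides the shell and the picture viewer there is one more tool, called after ">>>" in YAML: its name, and indented under it one key for each argument. carry_out: Moves the arm, as the interface text tells. Its arguments: {"type":"object","properties":{"motion":{"type":"array"}},"required":["motion"]}

```bash
mkdir -p pics; ls; python3 - <<'E'
from bench import *
import cv2, json
print(read_state())
for n in ["scene","top"]:
    d=get_image(n); cv2.imwrite(f"pics/{n}0.png",d["color"]); print(n,d["mtx"],d["position"],d["orientation"])
E
```

```text
pics
{'clock': 0.0, 'joints': array([ 1.58458856e+00,  3.85560903e-01,  6.64092302e-03, -5.31344575e-04,
       -1.19398478e+00, -2.58604826e-01]), 'joint_vel': array([ 1.58053548e-03, -1.35165552e-03,  1.19868393e-03, -7.33077535e-04,
       -4.12090117e-04, -6.11657660e-05]), 'joint_efforts': array([-6.47007892e-05, -3.92288375e+01,  1.88399649e+01,  4.18636143e+00,
       -4.68625833e-03, -2.36393305e-06]), 'position': array([151.31855824, 605.84149146, 244.22002659]), 'ee_rot': array([ 9.92505145e-01, -1.22198059e-01, -1.01504194e-04,  1.07798159e-03]), 'contact_force': array([-1.1769227 ,  0.18946026,  1.14946073]), 'wrist_torque': array([ 0.00997213, -0.01675988, -0.00892009]), 'grasp_force': 0.0, 'gripper_width': 85.57202742186627}
scene [[535.66342709   0.         317.26503373]
 [  0.         535.66342709 236.172059  ]
 [  0.           0.           1.        ]] [871.42036485 117.98956088 821.07742713] [ 0.45574859  0.85265809 -0.22789131 -0.11546845]
top [[527.18553404   0.         325.24252999]
 [  0.         527.18553404 237.99849353]
 [  0.           0.           1.        ]] [ 380.49351125 -121.82566212  854.88107223] [ 0.71458912 -0.69430231  0.06805858 -0.05171768]
```

View pics/scene0.png

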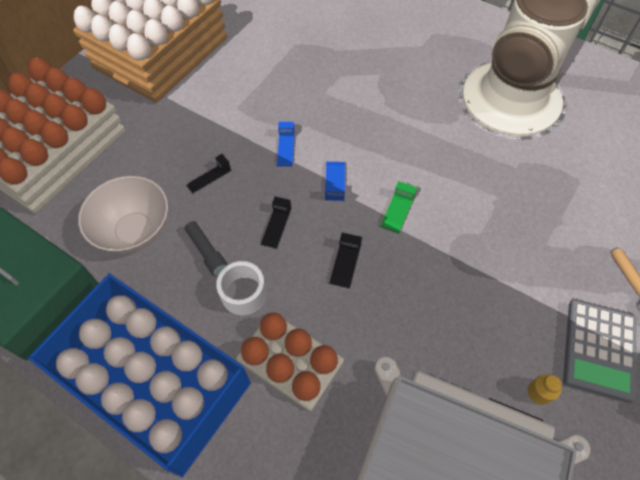

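View pics/top0.png

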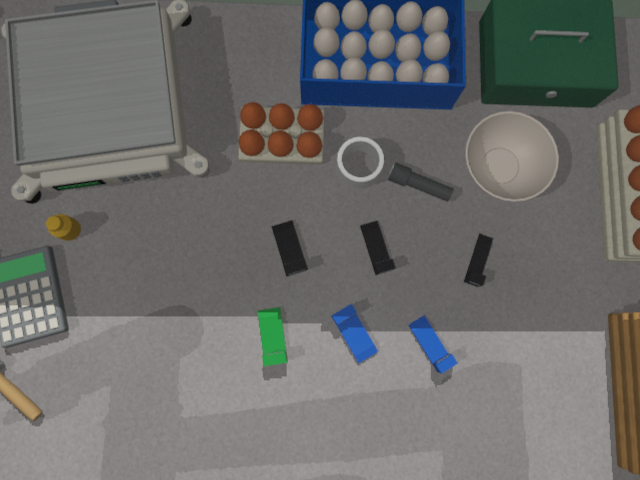

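The top view shows three black packers at about (480,260) thin, (378,247) middle and (290,248) thick, with their blocks at the lower ends. The green one (272,337) and the blue ones (353,333) and (432,343) are look-alikes to leave alone. The scale is at top left with its display on the lower edge. Its near right ear is at about (196,163) and shows no black boot, while those at (25,188) and (180,12) do. Next I'll enlarge to confirm.

```bash
cat > h.py <<'E'
from bench import *
import numpy as np, cv2
from scipy.spatial.transform import Rotation as R
def ray(d,u,v,z):
    K=d["mtx"]; r=R.from_quat(d["orientation"]).apply(np.linalg.inv(K)@[u,v,1]); p=np.array(d["position"])
    return p+r*(z-p[2])/r[2]
def proj(d,P):
    c=R.from_quat(d["orientation"]).inv().apply(np.atleast_2d(P)-d["position"]); q=c@d["mtx"].T
    return q[:,:2]/q[:,2:]
E
python3 - <<'E'
from h import *
d=get_image("top"); s=get_image("scene")
np.set_printoptions(precision=1,suppress=True)
for nm,im in (("top",d),("scene",s)):
    c=im["color"]; m=((c.max(2)<48)*255).astype(np.uint8)
    n,l,st,ce=cv2.connectedComponentsWithStats(m)
    for i in range(1,n):
        if 150<st[i,4]<4000:
            r=cv2.minAreaRect(np.argwhere(l==i)[:,::-1].astype(np.float32)); print(nm,st[i],ce[i],r)
for n,p in dict(ear=(197,163)).items(): print(n,ray(d,*p,36),ray(s,387,369,36))
for n,p in dict(thick=(296,269),middle=(385,267),thin=(476,281)).items(): print(n,ray(d,*p,30))
c=d["color"]
a=cv2.resize(c[210:300,255:505],None,fx=3.2,fy=3.2,interpolation=cv2.INTER_CUBIC)
b=cv2.resize(c[130:210,150:250],None,fx=3.7,fy=3.7,interpolation=cv2.INTER_CUBIC)
e=cv2.resize(s["color"][340:420,350:450],None,fx=3.7,fy=3.7,interpolation=cv2.INTER_CUBIC)
o=np.zeros((600,800,3),np.uint8); o[:a.shape[0],:a.shape[1]]=a; o[300:596,:370]=b; o[300:596,400:770]=e
cv2.imwrite("pics/crop1.png",o)
E
```

```text
top [480  15   6  81 345] [482.3  56.1] ((482.2086181640625, 55.00810241699219), (79.94139099121094, 4.581566333770752), 88.40885925292969)
top [ 272  221   35   55 1068] [289.  247.3] ((288.92694091796875, 247.60198974609375), (51.09195327758789, 22.08296775817871), 72.47443389892578)
top [361 221  34  53 923] [376.4 247.5] ((376.9000244140625, 246.70001220703125), (51.22889709472656, 20.238576889038086), 71.56504821777344)
top [464 234  28  52 746] [478.4 260.2] ((480.3614501953125, 260.2295227050781), (19.00347137451172, 50.317752838134766), 17.87869644165039)
scene [187 155  43  37 517] [210.5 174.4] ((209.67294311523438, 175.90797424316406), (17.79259490966797, 46.740264892578125), 47.04541015625)
scene [262 197  29  51 765] [276.3 222.5] ((276.4488220214844, 222.40866088867188), (18.261865615844727, 49.4057502746582), 15.751173973083496)
scene [330 234  31  53 988] [345.4 260.6] ((345.5, 260.0000305175781), (20.372989654541016, 51.66008758544922), 14.03624439239502)
ear [636.7  70.2  36. ] [636.2  73.6  36. ]
thick [471.3 -94.5  30. ]
middle [ 478.6 -234.6   30. ]
thin [ 460.6 -378.7   30. ]
```

View pics/crop1.png

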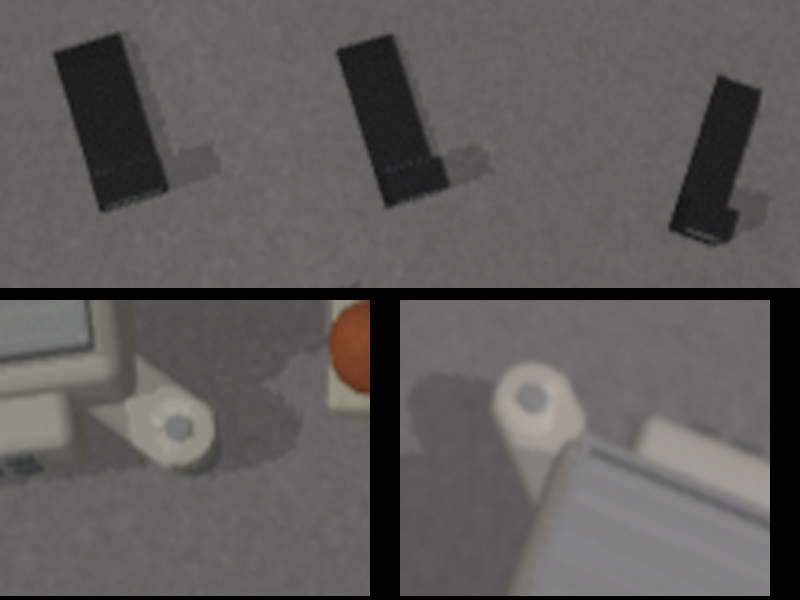

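The crop confirms it. The bare near right ear's bolt is at top (198.1,164.6) and scene (385.7,366.5). The three black packers each have a block at the lower end. I'll start with the middle one, since that splits the cases.

```bash
python3 - <<'E'
from h import *
from scipy.optimize import least_squares
np.set_printoptions(precision=2,suppress=True)
d=get_image("top"); s=get_image("scene")
print("ear",ray(d,198.1,164.6,36),ray(s,385.7,366.5,36))
# scale direction: ears / pan edges in top
nl=ray(d,28,187,36); nr=ray(d,198,164.6,36); fr=ray(d,179,10,36)
v=fr-nr; w=nl-nr; print("dir",np.degrees(np.arctan2(v[1],v[0])),np.degrees(np.arctan2(-w[0],w[1])),np.linalg.norm(v),np.linalg.norm(w))
# packers: min-area rect corners of mask in each view; nose edge at z~t-2.5, on-counter points
for nm,t,wd,tp,sc in (("thick",8,36,(289,247),(345,260)),("middle",6,30,(376,247),(276,222)),("thin",4,24,(478,260),(210,174))):
    for lab,im,c0 in (("top",d,tp),("scene",s,sc)):
        m=((im["color"].max(2)<48)*255).astype(np.uint8); n,l=cv2.connectedComponents(m)
        k=l[c0[1],c0[0]]
        g=np.argwhere(l==k)[:,::-1].astype(float)
        P=np.array([ray(im,*p,t/2)[:2] for p in g])
        # rough axis: pca; tongue-only points = front 60 mm
        c=P.mean(0); u=np.linalg.svd(P-c,full_matrices=False)[2][0]; u*=np.sign(u[0])
        for _ in range(3):
            a=(P-c)@u; b=(P-c)@[-u[1],u[0]]; nose=np.percentile(a,99.3)
            bins=[(x,(b[abs(a-x)<3].min()+b[abs(a-x)<3].max())/2,np.ptp(b[abs(a-x)<3])) for x in nose-np.arange(4,50,4)]
            bins=np.array(bins); k1,k0=np.polyfit(bins[:,0],bins[:,1],1)
            c=c+np.array([-u[1],u[0]])*k0; u=u+k1*np.array([-u[1],u[0]]); u/=np.linalg.norm(u)
        a=(P-c)@u; nose=c+u*np.percentile(a,99.7)
        print(nm,lab,"yaw",np.degrees(np.arctan2(u[1],u[0])),"nose",nose,"block",nose-78*u,"w",bins[:,2].mean(),"len",np.ptp(a))
E
```

```text
ear [634.12  68.22  36.  ] [634.06  70.14  36.  ]
dir 10.513974428982065 9.867521282598284 274.40149974188586 268.24149307100384
thick top yaw 18.93726085327341 nose [548.54 -67.34] block [474.76 -92.65] w 33.92394973400537 len 84.2703962899954
thick scene yaw 19.31821618406917 nose [548.3  -65.98] block [474.69 -91.78] w 33.11143693036321 len 98.72430321860915
middle top yaw 18.026659485972733 nose [ 553.85 -210.44] block [ 479.67 -234.58] w 29.17943252370426 len 83.70117639660387
middle scene yaw 18.061870279389897 nose [ 553.51 -209.37] block [ 479.35 -233.56] w 27.812597692194846 len 100.05281326585911
thin top yaw -18.455826026719027 nose [ 538.38 -405.08] block [ 464.39 -380.39] w 23.038206486503764 len 84.45367583482118
thin scene yaw -18.367045366042174 nose [ 536.44 -404.23] block [ 462.41 -379.66] w 21.735139992080217 len 90.62578925860626
```

```bash
cat >> h.py <<'E'
def rel(P,yaw,st=None):
    "turn and shift from the measured pose to TCP P, tool down, tool x at yaw deg"
    st=st or read_state(); q=R.from_quat(st["ee_rot"])
    t=R.from_euler('z',yaw,degrees=True)*R.from_euler('x',180,degrees=True)
    return np.r_[(q.inv()*t).as_rotvec().round(3), q.inv().apply(np.array(P,float)-st["position"]).round(1)]
E
python3 - <<'E'
from h import *
print(rel([450,250,240],18), np.linalg.norm(rel([450,250,240],18)[3:]))
E
```

```text
[ 1.000e-03  0.000e+00 -5.590e-01  3.760e+02  2.732e+02  5.200e+00] 464.8024096323082
```

>>> carry_out:
  motion:
    - [0,0,-0.15,50,37,0,1]
    - [0,0,-0.3,100,73,0,1]
    - [0,0,-0.45,150,110,0,1]
    - [0,0,-0.559,200,146,0,1]
    - [0,0,-0.559,250,182,0,1]

```text
clock: 0.92
position: [350.8, 367.6, 245.6]
ee_rot: [0.988, 0.157, 0.0, -0.0]
contact_force: [0.2, 0.8, -0.4]
gripper_width: 85.4
grasp_force: 0.0
```

```bash
python3 - <<'E'
from h import *
s=read_state(); print(s["clock"],s["position"],s["joints"],rel([479.5,-234.1,140],18), rel([479.5,-234.1,18],18))
E
```

```text
0.925 [350.82212343 367.56376841 245.57763749] [ 1.12870156e+00  1.84881744e-01 -2.73422822e-01  1.45444750e-04
 -1.11181887e+00  7.57440964e-01] [-0.000e+00 -1.000e-03  1.000e-03 -6.440e+01  6.119e+02  1.053e+02] [-0.000e+00 -1.000e-03  1.000e-03 -6.440e+01  6.120e+02  2.273e+02]
```

>>> carry_out:
  motion:
    - [0,0,0,-6,61,5,1]
    - [0,0,0,-12,122,10,1]
    - [0,0,0,-19,183,15,1]
    - [0,0,0,-26,244,20,1]
    - [0,0,0,-32,305,25,1]

```text
clock: 1.55
position: [413.8, 67.4, 220.6]
ee_rot: [0.988, 0.157, 0.001, -0.0]
contact_force: [1.8, 0.2, 0.2]
gripper_width: 85.3
grasp_force: 0.0
```

>>> carry_out:
  motion:
    - [0,0,0,-6,60,10,0.5]
    - [0,0,0,-12,120,25,0.2]
    - [0,0,0,-19,180,40,0.2]
    - [0,0,0,-26,240,60,0.2]
    - [0,0,0,-32,300,80,0.2]

```text
clock: 2.17
position: [476.0, -226.1, 140.7]
ee_rot: [0.988, 0.156, 0.001, 0.0]
contact_force: [1.3, 0.6, 0.3]
gripper_width: 51.1
grasp_force: 0.0
```

```bash
python3 - <<'E'
from h import *
d=get_image("wrist"); cv2.imwrite("pics/w1.png",d["color"])
s=read_state(); print(s["clock"],s["position"],s["gripper_width"],rel([479.5,-234.1,18],18.05))
B=np.array([479.5,-234.1,30]);u=np.array([np.cos(.315),np.sin(.315),0]);v=np.array([-u[1],u[0],0])
print(proj(d,[B+8*u+15*v,B+8*u-15*v,B-8*u-15*v,B-8*u+15*v]))
E
```

```text
2.225 [ 475.85761379 -230.91367458  137.53895813] 51.159825810840836 [-0.000e+00  3.000e-03 -6.000e-03  2.900e+00  4.200e+00  1.195e+02]
[[303.56211177 226.13143524]
 [350.90949452 226.12071704]
 [350.16049334 249.73100458]
 [303.77595638 249.74181607]]
```

View pics/w1.png

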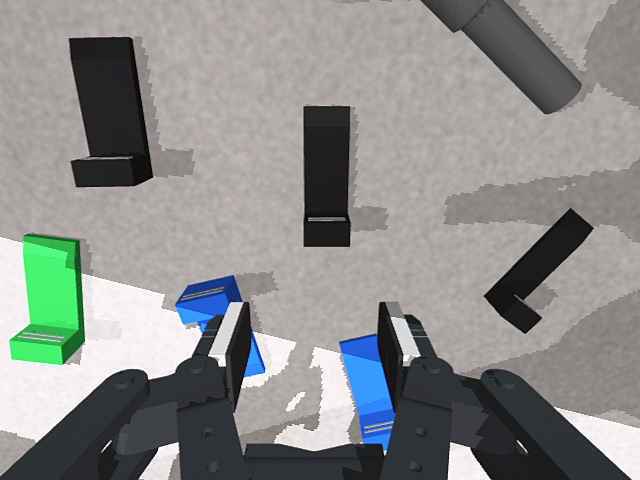

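The wrist view shows the middle packer squarely ahead, with its block top at about (304–350, 222–246), its sides parallel to the fingers and clear surroundings.

>>> carry_out:
  motion:
    - [0,0,0,2.5,8,30,0.2]
    - [0,0,0,2.5,8,60,0.2]
    - [0,0,0,2.5,8,80,0.2]
    - [0,0,0,2.5,8,80,0.2]

```text
clock: 2.72
position: [479.3, -230.7, 59.6]
ee_rot: [0.988, 0.156, -0.002, -0.001]
contact_force: [0.1, -0.4, 0.2]
gripper_width: 51.1
grasp_force: 0.0
```

```bash
python3 - <<'E'
from h import *
s=read_state(); print(s["clock"],s["position"],s["contact_force"],rel([481,-233.6,18],18.05))
E
```

```text
2.725 [ 479.32104981 -230.66013355   59.62110306] [ 0.0864257  -0.39813185  0.23644278] [-2.00e-03  3.00e-03 -1.00e-03  8.00e-01  3.40e+00  4.16e+01]
```

>>> carry_out:
  motion:
    - [0,0,0,1,3.4,20,0.2]
    - [0,0,0,1,3.4,36,0.2]
    - [0,0,0,1,3.4,41.5,0.2]
    - [0,0,0,1,3.4,41.5,-1]
    - [0,0,0,1,3.4,41.5,-1]

```text
clock: 3.35
position: [483.0, -233.8, 20.3]
ee_rot: [0.988, 0.157, 0.001, 0.0]
contact_force: [-0.5, -0.5, 0.1]
gripper_width: 28.9
grasp_force: 59.1
```

>>> carry_out:
  motion:
    - [0,0,0,0,0,0,-1]
    - [0,0,0,0,0,0,-1]
    - [0,0,0,0,0,0,-1]

```text
clock: 3.72
position: [482.7, -233.7, 20.0]
ee_rot: [0.988, 0.157, 0.0, 0.0]
contact_force: [-0.5, 0.6, 2.9]
gripper_width: 28.6
grasp_force: 59.3
```

```bash
python3 - <<'E'
from h import *
s=read_state(); print(s)
E
```

```text
{'clock': 3.725, 'joints': array([-1.48358338e-01,  5.10498388e-01, -4.67323484e-01,  1.56647575e-04,
       -5.92133109e-01,  2.03343867e+00]), 'joint_vel': array([-2.32222881e-04,  1.84070586e-05,  1.20285160e-03, -1.11765561e-03,
       -2.52381788e-04, -2.78129327e-04]), 'joint_efforts': array([-3.70485317e-01, -3.60020792e+01,  1.08339313e+01,  2.42352985e+00,
        1.90793602e-01,  8.22362228e-03]), 'position': array([ 482.74237354, -233.74893825,   19.99875596]), 'ee_rot': array([9.87668323e-01, 1.56560225e-01, 3.88038036e-04, 1.68242940e-04]), 'contact_force': array([-0.54100536,  0.60241594,  2.94893221]), 'wrist_torque': array([0.2939957 , 0.15469041, 0.03242714]), 'grasp_force': 59.298375248909, 'gripper_width': 28.579885359383116}
```

>>> carry_out:
  motion:
    - [0,0,0,0,0,-30,-1]
    - [0,0,0,0,0,-60,-1]
    - [0,0,0.03,22,-46,-60,-1]
    - [0,0,0.07,46,-98,-60,-1]
    - [0,0,0.1,71,-150,-60,-1]

```text
clock: 4.35
position: [503.5, -67.8, 79.5]
ee_rot: [0.994, 0.106, 0.0, -0.0]
contact_force: [0.7, -0.2, -0.6]
gripper_width: 28.9
grasp_force: 59.3
```

```bash
python3 - <<'E'
from h import *
s=read_state(); print(s["clock"],s["position"],s["contact_force"],s["gripper_width"],rel([521,49,80],10.2))
E
```

```text
4.35 [503.46624975 -67.77106868  79.49280955] [ 0.72001074 -0.16684672 -0.59904321] 28.91986733370023 [-0.000e+00 -0.000e+00  3.400e-02  4.170e+01 -1.105e+02 -5.000e-01]
```

>>> carry_out:
  motion:
    - [0,0,0.02,20,-50,0,-1]
    - [0,0,0.036,36,-95,0,-1]
    - [0,0,0.036,42,-110,0,-1]
    - [0,0,0.036,42,-110,0,-1]
    - [0,0,0.036,42,-110,0,-1]

```text
clock: 4.97
position: [520.7, 46.2, 79.2]
ee_rot: [0.996, 0.088, -0.001, 0.0]
contact_force: [0.5, 0.1, -0.7]
gripper_width: 28.8
grasp_force: 59.3
```

```bash
python3 - <<'E'
from h import *
np.set_printoptions(precision=2,suppress=True)
d=get_image("wrist"); cv2.imwrite("pics/w2.png",d["color"])
s=read_state(); print(s["clock"],s["position"],R.from_quat(s["ee_rot"]).as_euler("zyx",degrees=True),s["contact_force"],d["position"],d["orientation"],d["mtx"][0])
print(proj(d,[[634.1,69.2,36],[634.1,69.2,5]]))
E
```

```text
5.025 [520.76  46.    79.3 ] [-10.11  -0.05 179.98] [-0.29 -0.55 -0.35] [603.64  60.82 207.32] [ 0.76 -0.63 -0.11  0.13] [395.2    0.   313.86]
[[306.5   13.16]
 [307.71  27.21]]
```

View pics/w2.png

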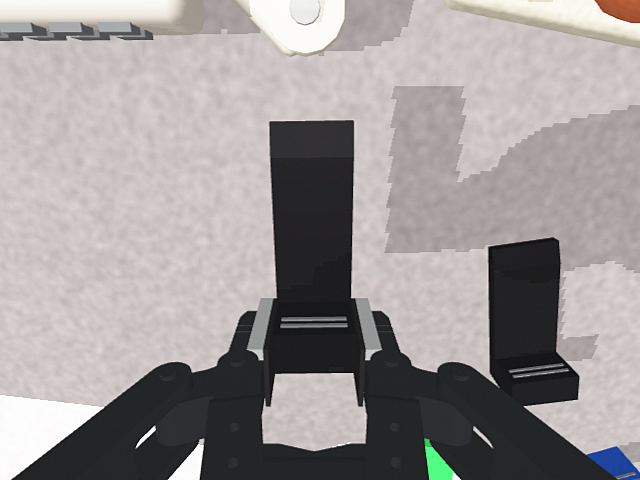

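The tongue nose is at (270–353, 121), the ear bolt at (305,8), and the scale's front edge is level with the image rows, so the yaw matches.

```bash
python3 - <<'E'
from h import *
np.set_printoptions(precision=2,suppress=True)
d=get_image("wrist"); s=read_state()
f=ray(d,305,8,36); n=ray(d,311.8,121.5,s["position"][2]-20+3.5); print("foot",f,"nose",n)
c=d["color"].astype(int)
T=R.from_quat(s["ee_rot"]); print("tool frame foot",T.inv().apply(f-s["position"]),"nose",T.inv().apply(n-s["position"]))
E
```

```text
foot [635.83  69.83  36.  ] nose [596.53  60.08  62.86]
tool frame foot [117.39  -3.34  43.28] nose [76.98 -0.63 16.45]
```

>>> carry_out:
  motion:
    - [0,0,0,5,-1.5,25,-1]
    - [0,0,0,10,-2.8,48,-1]
    - [0,0,0,12,-2.8,57,-1]
    - [0,0,0,12,-2.8,58.6,-1]
    - [0,0,0,12,-2.8,58.6,-1]

```text
clock: 5.7
position: [532.8, 52.0, 21.5]
ee_rot: [0.996, 0.089, 0.0, -0.0]
contact_force: [0.0, 0.0, 0.8]
gripper_width: 28.7
grasp_force: 59.3
```

>>> carry_out:
  motion:
    - [0,0,0,0,0,0,-1]
    - [0,0,0,0,0,0,-1]

```text
clock: 5.95
position: [532.8, 52.3, 21.5]
ee_rot: [0.996, 0.089, 0.001, -0.0]
contact_force: [0.4, -1.3, -0.4]
gripper_width: 28.9
grasp_force: 59.3
```

>>> carry_out:
  motion:
    - [0,0,0,1,0.5,0.6,-1]
    - [0,0,0,3,0.7,1.2,-1]
    - [0,0,0,5,0.7,1.4,-1]
    - [0,0,0,5,0.7,1.4,-1]

```text
clock: 6.45
position: [537.9, 52.4, 20.0]
ee_rot: [0.996, 0.089, 0.0, 0.0]
contact_force: [-1.5, -1.5, 5.1]
gripper_width: 29.1
grasp_force: 59.9
```

>>> carry_out:
  motion:
    - [0,0,0,1.5,0,-0.2,-1]
    - [0,0,0,3,0,-0.2,-1]
    - [0,0,0,4.5,0,-0.2,-1]
    - [0,0,0,6,0,-0.2,-1]
    - [0,0,0,6,0,-0.2,-1]

```text
clock: 7.08
position: [543.7, 53.4, 20.0]
ee_rot: [0.996, 0.089, 0.0, 0.0]
contact_force: [-1.7, -0.6, 4.6]
gripper_width: 29.2
grasp_force: 59.9
```

>>> carry_out:
  motion:
    - [0,0,0,1,0,0,-1]
    - [0,0,0,2,0,0,-1]

```text
clock: 7.32
position: [545.3, 53.7, 20.0]
ee_rot: [0.996, 0.089, -0.0, 0.0]
contact_force: [-2.3, -0.9, 5.9]
gripper_width: 28.6
grasp_force: 59.9
```

>>> carry_out:
  motion:
    - [0,0,0,1,0,0,-1]
    - [0,0,0,2,0,0,-1]

```text
clock: 7.58
position: [547.3, 54.0, 20.0]
ee_rot: [0.996, 0.089, -0.0, 0.0]
contact_force: [-1.9, -0.6, 6.8]
gripper_width: 28.7
grasp_force: 59.9
```

>>> carry_out:
  motion:
    - [0,0,0,1,0,-0.4,-1]
    - [0,0,0,2,0,-0.4,-1]
    - [0,0,0,2,0,-0.4,-1]

```text
clock: 7.95
position: [549.6, 54.5, 20.0]
ee_rot: [0.996, 0.089, 0.0, -0.0]
contact_force: [-1.7, -0.7, 1.2]
gripper_width: 28.5
grasp_force: 59.5
```

>>> carry_out:
  motion:
    - [0,0,0,1,0,0,-1]
    - [0,0,0,2,0,0,-1]
    - [0,0,0,2,0,0,-1]

```text
clock: 8.32
position: [551.6, 54.9, 20.0]
ee_rot: [0.996, 0.089, 0.0, -0.0]
contact_force: [-0.3, -0.6, 0.7]
gripper_width: 28.4
grasp_force: 59.5
```

>>> carry_out:
  motion:
    - [0,0,0,1,0,0,-1]
    - [0,0,0,2,0,0,-1]
    - [0,0,0,2,0,0,-1]

```text
clock: 8.7
position: [553.6, 55.2, 20.0]
ee_rot: [0.996, 0.089, 0.0, -0.0]
contact_force: [0.1, 0.1, 0.4]
gripper_width: 28.8
grasp_force: 59.5
```

>>> carry_out:
  motion:
    - [0,0,0,1,0,0,-1]
    - [0,0,0,2,0,0,-1]
    - [0,0,0,2,0,0,-1]

```text
clock: 9.07
position: [555.5, 55.6, 20.0]
ee_rot: [0.996, 0.089, 0.0, -0.0]
contact_force: [-0.3, -0.6, 0.2]
gripper_width: 28.6
grasp_force: 59.4
```

>>> carry_out:
  motion:
    - [0,0,0,1,0,0,-1]
    - [0,0,0,2,0,0,-1]
    - [0,0,0,2,0,0,-1]

```text
clock: 9.45
position: [557.4, 55.9, 20.1]
ee_rot: [0.996, 0.089, 0.0, -0.0]
contact_force: [-0.7, -0.7, -0.6]
gripper_width: 28.7
grasp_force: 59.4
```

>>> carry_out:
  motion:
    - [0,0,0,1,0,0,-1]
    - [0,0,0,2,0,0,-1]
    - [0,0,0,2,0,0,-1]

```text
clock: 9.82
position: [559.3, 56.3, 20.1]
ee_rot: [0.996, 0.089, 0.0, -0.0]
contact_force: [-0.8, -0.3, -0.4]
gripper_width: 28.8
grasp_force: 59.4
```

>>> carry_out:
  motion:
    - [0,0,0,1,0,0,-1]
    - [0,0,0,2,0,0,-1]
    - [0,0,0,2,0,0,-1]

```text
clock: 10.2
position: [561.3, 56.6, 20.1]
ee_rot: [0.996, 0.089, 0.0, -0.0]
contact_force: [-0.1, 0.1, 0.0]
gripper_width: 28.8
grasp_force: 59.4
```

>>> carry_out:
  motion:
    - [0,0,0,1.5,0,0,-1]
    - [0,0,0,3,0,0,-1]
    - [0,0,0,4,0,0,-1]

```text
clock: 10.58
position: [565.3, 57.4, 20.1]
ee_rot: [0.996, 0.089, 0.0, -0.0]
contact_force: [-0.4, -0.1, 1.0]
gripper_width: 28.7
grasp_force: 59.4
```

>>> carry_out:
  motion:
    - [0,0,0,1.5,0,0,-1]
    - [0,0,0,3,0,0,-1]
    - [0,0,0,4,0,0,-1]

```text
clock: 10.95
position: [569.2, 58.1, 20.1]
ee_rot: [0.996, 0.089, 0.0, -0.0]
contact_force: [0.4, 0.8, -1.0]
gripper_width: 28.5
grasp_force: 59.4
```

```bash
python3 - <<'E'
from h import *
d=get_image("wrist"); cv2.imwrite("pics/w3.png",d["color"]); s=read_state(); print(s["position"],s["contact_force"],s["wrist_torque"])
E
```

```text
[569.31925623  58.08573488  20.0645461 ] [ 0.77933857 -0.29251968 -0.43528574] [-0.01000209 -0.00560509  0.00311985]
```

View pics/w3.png

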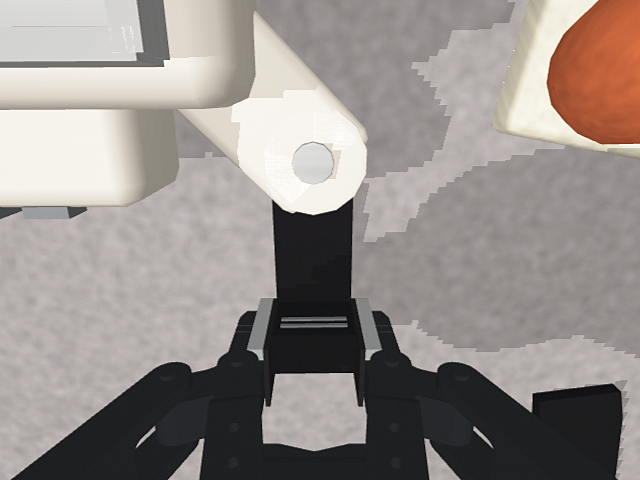

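The tongue (centre column 312) runs under the ear (bolt 313,162) with its full thickness past the foot's edge and no drag, at under 1 N. So the middle packer is too thin and the thick one should fit. I'll withdraw the middle one and put it back where it lay.

```bash
python3 - <<'E'
from h import *
d=get_image("wrist"); s=read_state(); f=ray(d,313,162,36); print("foot",f, R.from_quat(s["ee_rot"]).inv().apply(f-s["position"]))
p=np.array(s["position"])-45*np.array([.984,.177,0])+[0,0,60]; s["position"]=p; print(p,rel([482.7,-233.7,80],18.05,s))
E
```

```text
foot [635.89476401  70.14296165  36.        ] [ 6.78036800e+01 -6.14591884e-02 -1.59356943e+01]
[524.89547091  50.09988495  80.06434383] [ 0.000e+00  0.000e+00 -1.370e-01 -9.180e+01  2.718e+02  1.000e-01]
```

>>> carry_out:
  motion:
    - [0,0,0,-6,0,0,-1]
    - [0,0,0,-16,0,0,-1]
    - [0,0,0,-29,0,0,-1]
    - [0,0,0,-41,0,-1,-1]
    - [0,0,0,-45,0,-6,-1]

```text
clock: 11.68
position: [523.4, 49.7, 26.2]
ee_rot: [0.996, 0.089, -0.001, 0.0]
contact_force: [0.9, 0.2, 0.3]
gripper_width: 29.0
grasp_force: 59.4
```

>>> carry_out:
  motion:
    - [0,0,0,-4,0,-30,-1]
    - [0,0,0,-8,0,-54,-1]
    - [0,0,-0.03,-15,50,-54,-1]
    - [0,0,-0.07,-22,105,-54,-1]
    - [0,0,-0.1,-35,160,-54,-1]

```text
clock: 12.3
position: [519.4, -114.9, 80.9]
ee_rot: [0.99, 0.14, 0.001, 0.0]
contact_force: [1.3, 0.8, -1.3]
gripper_width: 28.9
grasp_force: 59.3
```

```bash
python3 - <<'E'
from h import *
s=read_state(); print(s["clock"],s["position"],s["contact_force"],s["gripper_width"],rel([482.7,-233.7,80],18.05))
E
```

```text
12.3 [ 519.41948424 -114.8932451    80.90293789] [ 1.34109456  0.81603894 -1.32738743] 28.943161822482985 [ 1.00e-03 -2.00e-03 -3.40e-02 -6.82e+01  1.04e+02  8.00e-01]
```

>>> carry_out:
  motion:
    - [0,0,-0.02,-30,50,0,-1]
    - [0,0,-0.034,-60,94,10,-1]
    - [0,0,-0.034,-68,104,30,-1]
    - [0,0,-0.034,-68,104,52,-1]
    - [0,0,-0.034,-68,104,58,-1]

```text
clock: 12.92
position: [481.1, -232.5, 21.3]
ee_rot: [0.988, 0.155, -0.001, -0.0]
contact_force: [-0.3, 0.2, 0.5]
gripper_width: 29.0
grasp_force: 59.4
```

>>> carry_out:
  motion:
    - [0,0,0,0,0,1,-1]
    - [0,0,0,0,0,2,-1]
    - [0,0,0,0,0,2,-1]

```text
clock: 13.3
position: [482.5, -232.1, 20.8]
ee_rot: [0.988, 0.156, 0.001, 0.0]
contact_force: [-0.7, 0.9, -0.9]
gripper_width: 28.9
grasp_force: 59.4
```

>>> carry_out:
  motion:
    - [0,0,0,0,0,0.7,-1]
    - [0,0,0,0,0,0.7,0.3]
    - [0,0,0,0,0,0.7,0.3]
    - [0,0,0,0,0,-10,0.3]
    - [0,0,0,0,0,-50,0.3]

```text
clock: 13.92
position: [480.4, -232.0, 69.3]
ee_rot: [0.988, 0.155, -0.002, -0.001]
contact_force: [1.1, 0.2, 0.5]
gripper_width: 55.4
grasp_force: 0.0
```

>>> carry_out:
  motion:
    - [0,0,0,4,-18,-20,0.3]
    - [0,0,-0.02,18,-70,-20,0.4]
    - [0,0,-0.02,34,-120,-20,0.4]
    - [0,0,-0.02,38,-136,-20,0.4]
    - [0,0,-0.02,38,-136,-20,0.4]

```text
clock: 14.55
position: [476.5, -90.4, 90.7]
ee_rot: [0.986, 0.166, 0.0, 0.0]
contact_force: [0.7, -0.1, 0.8]
gripper_width: 59.2
grasp_force: 0.0
```

```bash
python3 - <<'E'
from h import *
np.set_printoptions(precision=2,suppress=True)
d=get_image("wrist"); cv2.imwrite("pics/w4.png",d["color"]); s=read_state(); print(s["clock"],s["position"],s["contact_force"],s["gripper_width"],rel([476.5,-91.5,20],19.1))
B=np.array([476.5,-91.5,30]);a=np.radians(19.1);u=np.array([np.cos(a),np.sin(a),0]);v=np.array([-u[1],u[0],0])
print(proj(d,[B+8*u+18*v,B+8*u-18*v,B-8*u-18*v,B-8*u+18*v]))
E
```

```text
14.6 [476.53 -91.15  90.56] [ 0.87 -0.37 -0.  ] 59.78451293572123 [ 0.  -0.  -0.  -0.2  0.3 70.6]
[[280.53 257.47]
 [350.43 257.57]
 [349.47 285.7 ]
 [281.31 285.6 ]]
```

View pics/w4.png

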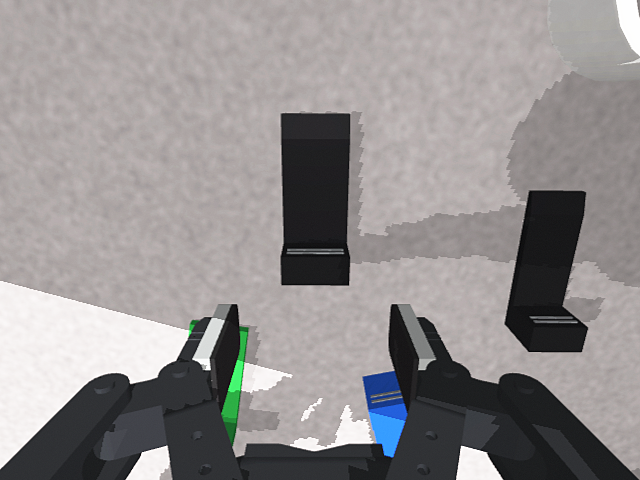

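The block top is at (282–349, 256–285), exactly where predicted, and the middle packer lies flat at right. I'll descend and grip the thick packer.

>>> carry_out:
  motion:
    - [0,0,0,0,0,25,0.4]
    - [0,0,0,0,0,50,0.4]
    - [0,0,0,0,0,65,0.4]
    - [0,0,0,0,0,70,0.4]
    - [0,0,0,0,0,70,-1]

```text
clock: 15.22
position: [476.4, -91.9, 20.1]
ee_rot: [0.986, 0.165, -0.0, 0.0]
contact_force: [0.2, -0.8, 0.6]
gripper_width: 43.5
grasp_force: 0.0
```

>>> carry_out:
  motion:
    - [0,0,0,0,0,0,-1]
    - [0,0,0,0,0,0,-1]
    - [0,0,0,0,0,0,-1]

```text
clock: 15.6
position: [476.7, -91.2, 20.7]
ee_rot: [0.986, 0.165, 0.001, 0.0]
contact_force: [-0.7, -1.0, 2.6]
gripper_width: 35.0
grasp_force: 60.0
```

```bash
python3 - <<'E'
from h import *
s=read_state(); print(s["clock"],s["position"],s["contact_force"],s["gripper_width"],s["grasp_force"]); 
f=np.array([635.85,70.0]); u=np.array([.984,.177]); print(f-117*u, rel([*(f-117*u),80],10.2))
E
```

```text
15.6 [476.70811582 -91.20758727  20.70345883] [-0.68234104 -1.0483391   2.57040916] 35.00525183823146 59.99924110423308
[520.722  49.291] [ 0.000e+00 -1.000e-03  1.540e-01  8.750e+01 -1.184e+02 -5.920e+01]
```

>>> carry_out:
  motion:
    - [0,0,0,0,0,-25,-1]
    - [0,0,0,5,-8,-45,-1]
    - [0,0,0.05,35,-48,-45,-1]
    - [0,0,0.1,66,-90,-45,-1]
    - [0,0,0.154,82,-111,-45,-1]

```text
clock: 16.23
position: [518.3, 42.8, 65.3]
ee_rot: [0.996, 0.089, 0.001, -0.0]
contact_force: [0.5, -1.1, -0.8]
gripper_width: 34.8
grasp_force: 59.9
```

>>> carry_out:
  motion:
    - [0,0,0,4,-7,0,-1]
    - [0,0,0,4,-7,0,-1]
    - [0,0,0,4,-7,0,-1]

```text
clock: 16.6
position: [519.6, 47.1, 64.9]
ee_rot: [0.996, 0.089, -0.001, 0.0]
contact_force: [0.5, -0.3, -0.9]
gripper_width: 34.5
grasp_force: 59.9
```

```bash
python3 - <<'E'
from h import *
np.set_printoptions(precision=2,suppress=True)
d=get_image("wrist"); s=read_state(); print(s["clock"],s["position"],s["contact_force"],s["gripper_width"])
T=R.from_quat(s["ee_rot"]); print(T.as_euler("zyx",degrees=True),"foot in tool",T.inv().apply(np.array([635.85,70,0])-s["position"]))
m=(d["color"].max(2)<60).astype(np.uint8)[60:260,180:450]; n,l,st,c=cv2.connectedComponentsWithStats(m); k=1+st[1:,4].argmax()
g=np.argwhere(l==k)+[60,180]; r0=g[:,0].min(); row=g[(g[:,0]>r0+2)&(g[:,0]<r0+8)]; x0,x1=row[:,1].min(),row[:,1].max()+1
nz=ray(d,(x0+x1)/2,r0+.5,s["position"][2]-20.7+5.5); print(r0,x0,x1,"nose tool",T.inv().apply(nz-s["position"]))
E
```

```text
16.65 [519.73  47.07  65.01] [ 0.33 -0.32 -0.6 ] 34.505905774877235
[-10.14  -0.04 179.99] foot in tool [118.39  -2.12  64.93]
118 262 363 nose tool [78.05 -0.39 15.14]
```

>>> carry_out:
  motion:
    - [0,0,0,5,-1,20,-1]
    - [0,0,0,10,-1.9,36,-1]
    - [0,0,0,15,-1.9,42.5,-1]
    - [0,0,0,15,-1.9,43.8,-1]
    - [0,0,0,15,-1.9,43.8,-1]

```text
clock: 17.27
position: [534.8, 52.6, 21.5]
ee_rot: [0.996, 0.089, 0.0, -0.0]
contact_force: [-0.4, -0.2, -0.8]
gripper_width: 34.8
grasp_force: 59.9
```

>>> carry_out:
  motion:
    - [0,0,0,1,0,0.3,-1]
    - [0,0,0,2,0,0.3,-1]
    - [0,0,0,2,0,0.3,-1]

```text
clock: 17.65
position: [536.9, 53.1, 21.2]
ee_rot: [0.996, 0.089, 0.0, -0.0]
contact_force: [-0.3, 0.3, -0.3]
gripper_width: 34.9
grasp_force: 59.9
```

>>> carry_out:
  motion:
    - [0,0,0,1,0.4,0.4,-1]
    - [0,0,0,2,0.6,0.6,-1]
    - [0,0,0,2,0.6,0.6,-1]

```text
clock: 18.02
position: [538.9, 52.7, 20.7]
ee_rot: [0.996, 0.089, 0.0, 0.0]
contact_force: [-1.8, -0.2, 3.6]
gripper_width: 34.9
grasp_force: 60.3
```

>>> carry_out:
  motion:
    - [0,0,0,1,0,0,-1]
    - [0,0,0,2,0,0,-1]
    - [0,0,0,3,0,0,-1]
    - [0,0,0,3,0,0,-1]

```text
clock: 18.52
position: [541.8, 53.2, 20.7]
ee_rot: [0.996, 0.089, 0.0, 0.0]
contact_force: [-2.3, -1.6, 4.4]
gripper_width: 34.6
grasp_force: 60.4
```

>>> carry_out:
  motion:
    - [0,0,0,0.5,0,-0.3,-1]
    - [0,0,0,1.5,0,-0.35,-1]
    - [0,0,0,1.5,0,-0.35,-1]

```text
clock: 18.9
position: [543.4, 53.5, 20.7]
ee_rot: [0.996, 0.089, 0.0, 0.0]
contact_force: [-0.2, 0.5, 2.7]
gripper_width: 34.9
grasp_force: 60.3
```

>>> carry_out:
  motion:
    - [0,0,0,1,0,0,-1]
    - [0,0,0,2,0,0,-1]
    - [0,0,0,2,0,0,-1]

```text
clock: 19.27
position: [545.4, 53.9, 20.7]
ee_rot: [0.996, 0.089, 0.0, -0.0]
contact_force: [-1.4, -0.0, 2.4]
gripper_width: 35.0
grasp_force: 60.3
```

>>> carry_out:
  motion:
    - [0,0,0,1,0,0,-1]
    - [0,0,0,2,0,0,-1]
    - [0,0,0,2,0,0,-1]

```text
clock: 19.65
position: [547.3, 54.3, 20.7]
ee_rot: [0.996, 0.089, 0.0, -0.0]
contact_force: [-0.1, 0.3, 2.4]
gripper_width: 35.0
grasp_force: 60.3
```

>>> carry_out:
  motion:
    - [0,0,0,0.7,0,0,-1]
    - [0,0,0,1.5,0,0,-1]
    - [0,0,0,1.5,0,0,-1]

```text
clock: 20.02
position: [548.8, 54.5, 20.7]
ee_rot: [0.996, 0.089, 0.0, -0.0]
contact_force: [-0.9, 0.0, 2.2]
gripper_width: 34.4
grasp_force: 60.3
```

>>> carry_out:
  motion:
    - [0,0,0,0.7,0,0,-1]
    - [0,0,0,1.5,0,0,-1]
    - [0,0,0,1.5,0,0,-1]

```text
clock: 20.4
position: [550.3, 54.8, 20.7]
ee_rot: [0.996, 0.089, 0.0, -0.0]
contact_force: [-1.5, -0.3, 1.9]
gripper_width: 34.5
grasp_force: 60.3
```

>>> carry_out:
  motion:
    - [0,0,0,0.7,0,0,-1]
    - [0,0,0,1.5,0,0,-1]
    - [0,0,0,1.5,0,0,-1]

```text
clock: 20.78
position: [551.7, 55.1, 20.7]
ee_rot: [0.996, 0.089, 0.0, -0.0]
contact_force: [-1.0, -0.1, 3.0]
gripper_width: 34.8
grasp_force: 60.3
```

>>> carry_out:
  motion:
    - [0,0,0,0.7,0,0,-1]
    - [0,0,0,1.5,0,0,-1]
    - [0,0,0,1.5,0,0,-1]

```text
clock: 21.15
position: [553.2, 55.3, 20.7]
ee_rot: [0.996, 0.089, 0.0, -0.0]
contact_force: [-1.1, -0.7, 1.5]
gripper_width: 35.0
grasp_force: 60.2
```

>>> carry_out:
  motion:
    - [0,0,0,0.7,0,0,-1]
    - [0,0,0,1.5,0,0,-1]
    - [0,0,0,1.5,0,0,-1]

```text
clock: 21.52
position: [554.4, 55.5, 20.7]
ee_rot: [0.996, 0.089, -0.0, 0.0]
contact_force: [-1.2, 0.3, 3.2]
gripper_width: 34.8
grasp_force: 60.3
```

>>> carry_out:
  motion:
    - [0,0,0,0.7,0,0,-1]
    - [0,0,0,1.5,0,0,-1]
    - [0,0,0,1.5,0,0,-1]

```text
clock: 21.9
position: [554.9, 55.5, 20.7]
ee_rot: [0.996, 0.089, -0.001, 0.0]
contact_force: [-4.7, -0.5, 5.5]
gripper_width: 34.8
grasp_force: 60.6
```

Contact on the lead-in. I'll continue gently.

>>> carry_out:
  motion:
    - [0,0,0,0.5,0,0,-1]
    - [0,0,0,1,0,0,-1]
    - [0,0,0,1,0,0,-1]

```text
clock: 22.28
position: [555.1, 55.5, 20.7]
ee_rot: [0.996, 0.089, -0.002, 0.0]
contact_force: [-6.6, 0.0, 8.0]
gripper_width: 34.6
grasp_force: 60.8
```

>>> carry_out:
  motion:
    - [0,0,0,0.5,0,0,-1]
    - [0,0,0,1,0,0,-1]
    - [0,0,0,1,0,0,-1]

```text
clock: 22.65
position: [555.4, 55.5, 20.7]
ee_rot: [0.996, 0.089, -0.003, 0.001]
contact_force: [-7.8, 0.1, 8.7]
gripper_width: 34.7
grasp_force: 60.9
```

>>> carry_out:
  motion:
    - [0,0,0,0.4,0,-0.3,-1]
    - [0,0,0,0.8,0,-0.5,-1]
    - [0,0,0,0.8,0,-0.5,-1]

```text
clock: 23.02
position: [556.1, 55.5, 20.7]
ee_rot: [0.996, 0.089, -0.003, 0.001]
contact_force: [-7.2, -1.1, 5.8]
gripper_width: 35.3
grasp_force: 60.6
```

>>> carry_out:
  motion:
    - [0,0,0,0.5,0,0,-1]
    - [0,0,0,1,0,0,-1]
    - [0,0,0,1,0,0,-1]

```text
clock: 23.4
position: [557.0, 55.6, 20.8]
ee_rot: [0.996, 0.089, -0.003, 0.001]
contact_force: [-6.9, -1.0, 6.6]
gripper_width: 34.7
grasp_force: 60.6
```

>>> carry_out:
  motion:
    - [0,0,0,0.6,0,-0.1,-1]
    - [0,0,0,1.2,0,-0.2,-1]
    - [0,0,0,1.8,0,-0.2,-1]
    - [0,0,0,1.8,0,-0.2,-1]

```text
clock: 23.9
position: [558.6, 55.8, 20.7]
ee_rot: [0.996, 0.088, -0.003, 0.001]
contact_force: [-6.9, -1.1, 4.5]
gripper_width: 34.9
grasp_force: 60.5
```

>>> carry_out:
  motion:
    - [0,0,0,0.6,0,0,-1]
    - [0,0,0,1.2,0,0,-1]
    - [0,0,0,1.8,0,0,-1]
    - [0,0,0,1.8,0,0,-1]

```text
clock: 24.4
position: [561.6, 56.5, 20.8]
ee_rot: [0.996, 0.089, -0.002, 0.0]
contact_force: [-4.6, -0.6, 1.9]
gripper_width: 34.7
grasp_force: 60.2
```

```bash
python3 - <<'E'
from h import *
s=read_state(); print(s["clock"],s["position"],s["contact_force"],s["wrist_torque"],R.from_quat(s["ee_rot"]).as_euler("zyx",degrees=True))
E
```

```text
24.4 [561.6040491   56.47588794  20.771801  ] [-4.59732996 -0.63657642  1.939494  ] [-0.32624427  1.11390058 -0.04601178] [-10.16492012  -0.21022842 179.9390122 ]
```

>>> carry_out:
  motion:
    - [0,0,0,1,0,0,-1]
    - [0,0,0,2,0,0,-1]
    - [0,0,0,3,0,0,-1]
    - [0,0,0,4,0,0,-1]
    - [0,0,0,5,0,0,-1]

```text
clock: 25.02
position: [568.2, 58.1, 21.2]
ee_rot: [0.996, 0.089, -0.0, 0.0]
contact_force: [-2.1, -0.4, -3.8]
gripper_width: 34.8
grasp_force: 59.9
```

>>> carry_out:
  motion:
    - [0,0,0,1,0,0,-1]
    - [0,0,0,2,0,0,-1]
    - [0,0,0,3,0,0,-1]
    - [0,0,0,4,0,0,-1]
    - [0,0,0,5,0,0,-1]

```text
clock: 25.65
position: [573.1, 58.9, 21.3]
ee_rot: [0.996, 0.089, -0.0, 0.0]
contact_force: [-1.0, 0.3, -4.0]
gripper_width: 34.8
grasp_force: 60.1
```

>>> carry_out:
  motion:
    - [0,0,0,0.5,0,0.3,-1]
    - [0,0,0,1,0,0.6,-1]
    - [0,0,0,1.5,0,0.6,-1]
    - [0,0,0,2,0,0.6,-1]

```text
clock: 26.15
position: [575.2, 59.3, 21.0]
ee_rot: [0.996, 0.089, 0.0, -0.0]
contact_force: [-2.9, -1.0, -2.0]
gripper_width: 35.0
grasp_force: 60.1
```

>>> carry_out:
  motion:
    - [0,0,0,1,0,0.1,-1]
    - [0,0,0,2,0,0.2,-1]
    - [0,0,0,3,0,0.2,-1]
    - [0,0,0,4,0,0.2,-1]

```text
clock: 26.65
position: [579.1, 60.0, 20.8]
ee_rot: [0.996, 0.089, 0.0, 0.0]
contact_force: [-2.3, -0.0, -0.1]
gripper_width: 35.0
grasp_force: 60.3
```

>>> carry_out:
  motion:
    - [0,0,0,1,0,0.1,-1]
    - [0,0,0,2,0,0.1,-1]
    - [0,0,0,3,0,0.1,-1]
    - [0,0,0,4,0,0.1,-1]

```text
clock: 27.15
position: [583.0, 60.7, 20.7]
ee_rot: [0.996, 0.089, -0.0, 0.0]
contact_force: [-3.8, -1.4, 2.1]
gripper_width: 34.8
grasp_force: 60.5
```

>>> carry_out:
  motion:
    - [0,0,0,1,0,0,-1]
    - [0,0,0,2,0,0,-1]
    - [0,0,0,3,0,0,-1]
    - [0,0,0,4,0,0,-1]

```text
clock: 27.65
position: [586.9, 61.4, 20.8]
ee_rot: [0.996, 0.089, -0.0, 0.0]
contact_force: [-5.2, -0.9, 2.5]
gripper_width: 34.8
grasp_force: 60.6
```

```bash
python3 - <<'E'
from h import *
np.set_printoptions(precision=2,suppress=True)
d=get_image("wrist"); cv2.imwrite("pics/w5.png",d["color"]); s=read_state(); f=ray(d,0,0,36)
print(s["clock"],s["position"],s["contact_force"],s["wrist_torque"],R.from_quat(s["ee_rot"]).as_euler("zyx",degrees=True))
print(proj(d,[[635.85,70,36],[635.85,70,37]]))
E
```

```text
27.7 [587.09  61.4   20.75] [-3.97 -1.05  4.  ] [-0.3   1.36 -0.02] [-10.21   0.01 180.  ]
[[313.84 222.29]
 [313.84 223.28]]
```

View pics/w5.png

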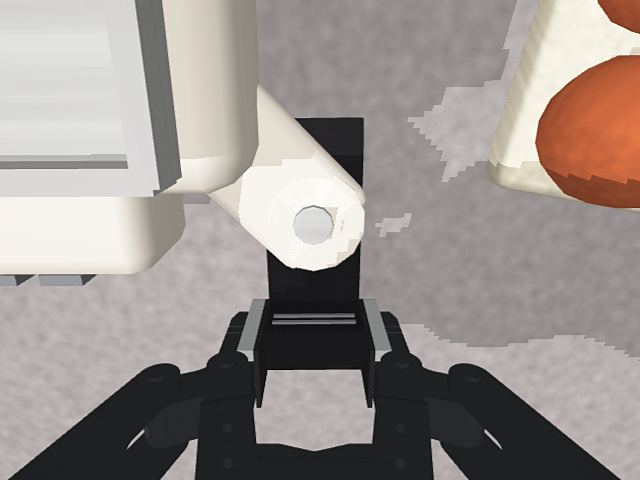

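The nose (row 118) is out beyond the foot, the tongue is centred under the ear (bolt 313,225), and the drag is steady at about 4–5 N, so the thick one fits. About 4.5 mm remain to home.

>>> carry_out:
  motion:
    - [0,0,0,1,0,0,-1]
    - [0,0,0,2,0,-0.1,-1]
    - [0,0,0,3,0,-0.1,-1]
    - [0,0,0,4.5,0,-0.1,-1]
    - [0,0,0,4.5,0,-0.1,-1]

```text
clock: 28.32
position: [591.6, 62.2, 20.7]
ee_rot: [0.996, 0.089, 0.0, -0.0]
contact_force: [-3.8, -2.2, 3.0]
gripper_width: 34.9
grasp_force: 60.7
```

```bash
python3 - <<'E'
from h import *
np.set_printoptions(precision=2,suppress=True)
d=get_image("wrist"); cv2.imwrite("pics/w6.png",d["color"]); s=read_state()
T=R.from_quat(s["ee_rot"]); c=d["color"]
print(s["position"],s["contact_force"],"foot",T.inv().apply(np.array([635.85,70,0])-s["position"]))
hsv=c[:,:,::-1][90:330:1,300:370]
m=(c.max(2)<60); col=m[60:160,320:350].any(1); r=60+np.argmax(col); print("nose row",r,"nose",T.inv().apply(ray(d,335,r+.5,5.5)-s["position"]))
print("bolt z36.5 at row?",T.inv().apply(ray(d,313.5,225,36.5)-s["position"]))
E
```

```text
[591.58  62.23  20.74] [-4.52 -1.85  2.87] foot [44.93  0.21 20.76]
nose row 118 nose [78.15  7.52 15.28]
bolt z36.5 at row? [ 49.     0.08 -15.73]
```

>>> carry_out:
  motion:
    - [0,0,0,-1,0,0,-1]
    - [0,0,0,-2,0,-0.2,-1]
    - [0,0,0,-2,0,-0.2,0.3]
    - [0,0,0,-2,0,-0.2,0.3]
    - [0,0,0,-2,0,-0.2,0.3]

```text
clock: 29.0
position: [589.7, 62.1, 21.1]
ee_rot: [0.996, 0.089, 0.0, -0.0]
contact_force: [0.0, -0.2, 0.3]
gripper_width: 55.6
grasp_force: 0.0
```

>>> carry_out:
  motion:
    - [0,0,0,0,0,-8,0.3]
    - [0,0,0,0,0,-30,0.3]
    - [0,0,0,0,0,-60,0.3]
    - [0,0,0,-30,0,-100,0.3]
    - [0,0,0,-60,0,-130,0.3]

```text
clock: 29.62
position: [530.2, 51.2, 153.0]
ee_rot: [0.996, 0.089, 0.001, -0.0]
contact_force: [0.1, 0.7, 1.0]
gripper_width: 55.4
grasp_force: 0.0
```

```bash
python3 - <<'E'
from h import *
for n in ("wrist","top"): 
    d=get_image(n); cv2.imwrite(f"pics/{n}9.png",d["color"])
    if n=="wrist": w=d["color"]
    print(n,ray(d,0,0,0)[:0])
t=d["color"]; s=read_state(); print(s["clock"],s["position"],s["contact_force"],s["gripper_width"])
o=np.zeros((600,800,3),np.uint8); o[:390,:520]=cv2.resize(w,(520,390)); 
c=t[110:300,150:510]; o[390:580,:360]=c; cv2.imwrite("pics/fin.png",o)
E
```

```text
wrist []
top []
29.725 [529.88252534  51.20813513 155.16386444] [ 0.51194399  1.25074313 -0.18764641] 55.57041897635215
```

View pics/fin.png

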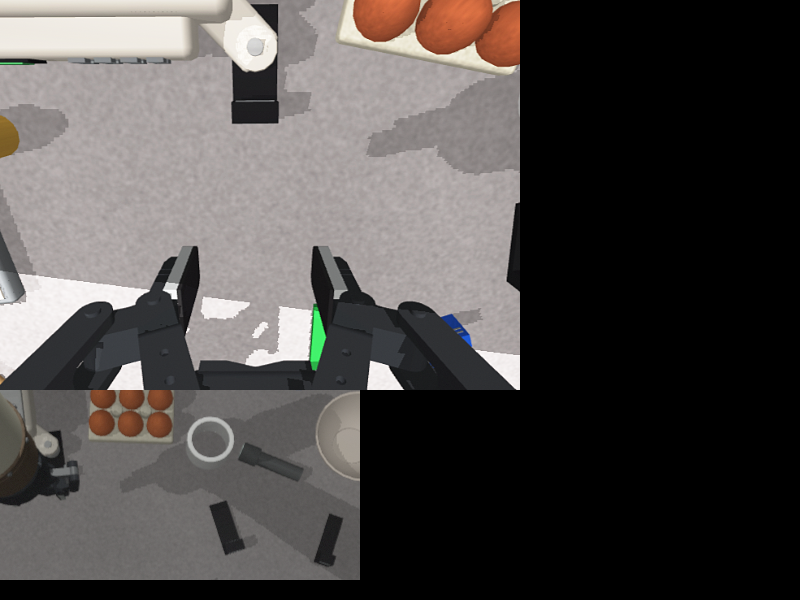

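The thick packer lies under the ear with its block just in front (about (255,110) in the wrist view). The middle and thin packers lie flat far off, and nothing else has moved. One numeric check of the home distance, then I'll hand in.

```bash
python3 - <<'E'
from h import *
np.set_printoptions(precision=1,suppress=True)
d=get_image("wrist"); c=d["color"]; k=640/520
m=(c.max(2)<60).astype(np.uint8); x=int(255*k); col=np.where(m[90:200,x])[0]+90
back=ray(d,x,col.max()+.5,30); hv=cv2.cvtColor(c,cv2.COLOR_BGR2HSV)
bolt=ray(d,255*k,46*k,36.7); u=np.array([.984,.177,0])
print(col.max(),back,bolt,"block-foot",(bolt-back)@u-8)
E
```

```text
151 [583.3  61.4  30. ] [636.7  70.6  36.7] block-foot 46.17524423540968
```

```bash
python3 -c "
from bench import *
print(job_done())"
```

```text
the job is handed in; nothing more can be done
None
```

The thick packer fits: it went in with a steady drag of about 4–5 N and is home, with its block about 45–46 mm in front of the foot; the middle one was loose and is back where it lay, the thin one was never touched, and the job is handed in (no verdict shown).

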